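# Close the dish holder to its gauge mark

### The job

Close the gap of the dish holder: roll its knurled wheel under a fingertip until the yellow pointer of the blue jaw stands at the red gauge mark, then take the hand away. Move the jaw only by the wheel: do not push the jaw or the gauge clip with the robot, and leave the dish and all other loose things where they stand.

Things in the scene. Friction and masses are not known exactly. Their poses are not given: they have to be found in the camera images.
- holder: dish holder fixed to the bench: black base plate 170 (x) x 200 (y) x 12 mm, origin at the centre of its underside. Its x points away from the robot, y to the robot's left, turned by up to 0.45 rad. Near side (x = -52 mm): white wheel housing 38 x 82 mm, top at z = 55 mm. Behind it a fixed white jaw (y = -73 mm) and the blue sliding jaw; at the far edge (x = 76 mm) a metal scale bar, top at z = 38 mm
- wheel: dark knurled wheel, 63 mm across the ridges, 20 mm wide, one brass ridge; origin at its centre, 34 mm above the bench. Turns about the holder's x axis; only its top 10 mm stand out of the housing, too little to grasp. A rack moves the blue jaw the way the wheel's top goes, 8 mm per radian (8 mm per 31.5 mm of rim). Rolling its top towards the holder's -y (robot's right) closes the gap
- crown (a point): highest point of the wheel's rim, 65.5 mm above the bench, mid-width; fixed to the holder, with its axes (does not turn with the wheel). The wheel needs about 2 N along the rim: a fingertip pressing down with 5 to 10 N and drawn along y rolls it by friction, in several strokes; it stays where it is left
- jaw: blue sliding jaw, 66 (x) x 16 (y) mm, top 38 mm above the bench, with a yellow pointer on it that lies along the scale bar; slides along the holder's y by up to 40 mm. Not to be pushed directly
- pointer (a point): tip of the yellow pointer (a black line runs along it) on top of the scale bar, 40 mm above the bench; axes are the holder's
- gauge: small white clip on the scale bar that bears the red gauge mark; it was set before and stands 12 to 27 mm further along -y than the pointer at the start. Not to be touched
- mark (a point): the red gauge mark, a line 3 mm wide across the clip's top, at its end nearest the pointer, 41.5 mm above the bench; axes are the holder's. The pointer is on the mark when its y along the holder equals that of this point
- dish: the loose glass culture dish with a pink disc on top, 50 mm across and 14 mm high, that stands on the holder between its jaws, at the fixed jaw; origin at the centre of its underside. Leave it alone
- spare_dish: loose clear dish, 60 mm across, 15 mm high, right of the holder; origin under its centre. Leave it alone
- medium: loose bottle with a blue cap, 48 mm across, 105 mm high, beyond the holder; origin under its centre. Leave it alone
- jar: loose jar with a white cap, 52 mm across, 60 mm high, beyond the holder; origin under its centre. Leave it alone
- objective: loose steel microscope objective, 30 mm across, 45 mm high, left of the holder; origin under its centre. Leave it alone
- driver: loose screwdriver, 150 mm long, lying right of the holder. Leave it alone
- slide_box: loose green slide box, 50 x 85 x 32 mm, left of the holder; origin under its centre. Leave it alone

How it is judged:
On the way:
1. a fingertip on the wheel has rolled it so that the jaw has closed by more than 6 mm (contact force between the fingers and wheel above 0.3 N and distance of pointer from where it was at the start of the episode above 0.006 m), for 0.03 s.
At the end, for the whole second after the job is handed in: The pointer stands within 2 mm of the red mark, measured along the holder's y, and is at rest; the mark has not moved (2 mm) and every loose thing is within 12 mm of where it was (y of pointer in the frame of mark between -0.002 and 0.002 m and linear speed of jaw below 0.003 m/s and distance of mark from where it was at the start of the episode below 0.002 m and distance of each of dish, spare_dish, medium, jar, objective, driver, slide_box from where it was at the start of the episode below 0.012 m); the robot touches nothing.
It fails at once if the sliding jaw is pushed directly (contact force between any of the fingers, the arm and jaw above 1 N).
It fails at once if the gauge clip is touched or shifted (contact force between any of the fingers, the arm and gauge above 1 N or distance of mark from where it was at the start of the episode above 0.002 m).
It fails at once if a dish or another loose thing is lifted, carried or shoved (moved more than 12 mm) (distance of any of dish, spare_dish, medium, jar, objective, driver, slide_box from where it was at the start of the episode above 0.012 m).
It also fails if it takes over 72 s, if anything falls off the work surface, if the arm or the gripper's body presses on something with over 40 N, if the wrist force passes 120 N, or if a joint passes its speed limit or range.

### The arm

A 6-joint arm with a two-finger parallel gripper is mounted at the origin on the work surface. World frame = base frame: x ahead of the robot, y to its left, z up, the work surface at z = 0. Lengths are in m, angles in rad, forces in N, time in s.
With the tool pointing down it reaches from about 0.35 to 0.775 m from the base axis. Payload 5.5 kg.
Tool frame: the origin (TCP) lies on the centre line of the jaws, within the pads' length; the fingertips stand 11 mm ahead of it and the grasp point (between the pads) lies 8 mm behind it (env.tip_reach is the distance from the TCP to the fingertips, in m); z points along the fingers, x is the direction in which the jaws open and shut, and the axes are right-handed (so a half turn about z gives the same grasp; the last joint's range is limited). The gripper opens to 85 mm and grips with 20 to 120 N. Pads are 22 mm wide; open, the fingers measure 114 mm over their backs; the gripper's body (76 mm by 85 mm) begins 54 mm behind the grasp point. The pads swing forward as they close: fully open they stand 13 mm farther back than shut.
Start: joints at [-1.266, 0.313, 0.046, 1.304, 0, 1.431], TCP at [0.247, -0.519, 0.207] pointing down, gripper open.
Joint ranges: [-2.76, 2.76], [-0.86, 1.69], [-1.03, 1.26], [-2.2, 2.34], [-1.47, 1.5], [-3.14, 3.14]. Speed limits (rad/s): [2.57, 2.57, 3.14, 3.14, 3.14, 3.14].

### API

Orientations are given as a unit quaternion [w, x, y, z].
In Python, from workcell import env gives the robot as it stands.
- The arm moves only by the tool carry_out, never from a script. Its argument "moves" is one flat list of numbers, 7 for each row, row after row: the gripper command: -1 is shut, 1 is fully open, values between are in proportion, then the shift along the tool's x, y, z in m, then the turn, a rotation vector about the tool's x, y, z in degrees. A call has exactly 5 rows; each row shifts and turns the pose as measured when the row begins, along the tool's axes as they then stand; what a row does not reach is not made up. A row lasts 1/8 s, in which the tool goes at most 62.5 mm and 10.7 degrees, less where a joint would pass 70% of its speed; a pose out of reach is approached as far as the arm can. A call is refused whole if a number of a shift passes 0.0625 or a number of a turn 10.7, either way. A call with a gripper value outside its range is refused whole. The fingers move at their own pace and stop on an object; "squeeze" is the grip in N (left out, the last holds). Time passes only in rows, so rows that do not move let the fingers close, or fill a call up. It gives the time, the measured TCP pose, the force and the opening at its end, in the units of the state.
- env.get_state(): the state, without advancing time (a new reading comes with each control period).
- env.read_camera(name): name is "side" or "top"; returns the picture (480x640x3 uint8, red, green, blue); there is no depth.
- env.calibration(name): a dict with "camera_matrix" (3x3 intrinsics, pixels), "rvec" (rotation vector, rad) and "tvec" (3), from world to camera coordinates, as OpenCV has them. Camera axes: x right, y down, z forward; pixel columns grow to the right and rows downward; lengths in m; the calibration is good to about 2 mm. A picture is of the moment at which its call begins. calibration takes no time and is no camera call.
- env.hand_in(): hands the job in, once; it reports no verdict.
The state is a dict: "clock": time; "joint_pos": joint angles; "qvel": joint speeds; "tau": joint torques, N m; "tcp_pos": TCP position; "orientation": TCP orientation; "wrist_force": force on the tool from outside, world axes, zero at the start; "ft_torque": the same for the moment, N m; "finger_gap": finger opening in m.
Only numpy, scipy, OpenCV 4.12 (cv2) and the standard library are available. Lean on these libraries where they do the work, as an engineer would, in place of code of your own. Each camera call takes 0.05 s, during which the arm holds its last target. There are 200 camera calls.

## Working session

There is one attempt and no reset: what is moved stays moved. The work goes in short steps, Python scripts to look and compute and a tool call to move; the robot and the scene stay as the last step left them, time stands still between calls to the robot, and variables do not carry over. Pictures are saved under pics/ and viewed, about 8 in all and at most 12, crops included, and the job is handed in when it is done.

Besides the shell and the picture viewer there is one more tool, called after "Call:" as name(argument=value, ...), one argument or row to a line, values as JSON. carry_out: Moves the arm, as the interface text tells. Its arguments: {"type":"object","properties":{"moves":{"type":"array"},"squeeze":{"type":"number"}},"required":["moves"]}

```bash
mkdir -p pics; cat > h.py <<'E'
import numpy as np,cv2
from workcell import env
from scipy.spatial.transform import Rotation as R
def shot(cam,name,crop=None,k=1):
    im=env.read_camera(cam)[:,:,::-1]
    if crop: x0,y0,x1,y1=crop; im=im[y0:y1,x0:x1]
    if k!=1: im=cv2.resize(im,None,fx=k,fy=k,interpolation=cv2.INTER_CUBIC)
    cv2.imwrite('pics/'+name,im)
def w(cam,u,v,z):
    c=env.calibration(cam);K=np.array(c['camera_matrix']);Rm=cv2.Rodrigues(np.array(c['rvec'],float))[0];t=np.array(c['tvec'],float).ravel()
    d=Rm.T@np.linalg.solve(K,[u,v,1]);o=-Rm.T@t
    return o+d*(z-o[2])/d[2]
def px(cam,p):
    c=env.calibration(cam)
    return cv2.projectPoints(np.array([p],float),np.array(c['rvec'],float),np.array(c['tvec'],float),np.array(c['camera_matrix'],float),None)[0].ravel()
E
python3 - <<'E'
from h import *
shot('top','t0.png');shot('side','s0.png')
print(env.get_state()); print(env.tip_reach)
E
```

```text
{'clock': 0.1, 'joint_pos': array([-1.26558705e+00,  3.13941513e-01,  4.50850865e-02,  1.30359485e+00,
        3.30567068e-06,  1.43120328e+00]), 'qvel': array([-9.20378068e-04, -2.10663766e-03,  1.30803787e-03,  3.68241085e-05,
       -1.16562439e-03, -1.08488338e-04]), 'tau': array([ 1.92738393e-03, -4.81725097e+01,  2.99244082e+01,  1.27087411e-02,
       -9.40078939e-05, -1.48336494e-05]), 'tcp_pos': array([ 0.2472561 , -0.5185744 ,  0.20638578]), 'orientation': array([-5.35973400e-04,  8.45659053e-01, -5.33722850e-01, -6.30437576e-04]), 'wrist_force': array([ 0.09952273,  0.36759324, -0.15760833]), 'ft_torque': array([ 0.02112872, -0.05295463,  0.00583526]), 'finger_gap': 0.0853003173152141}
0.011
```

View pics/t0.png

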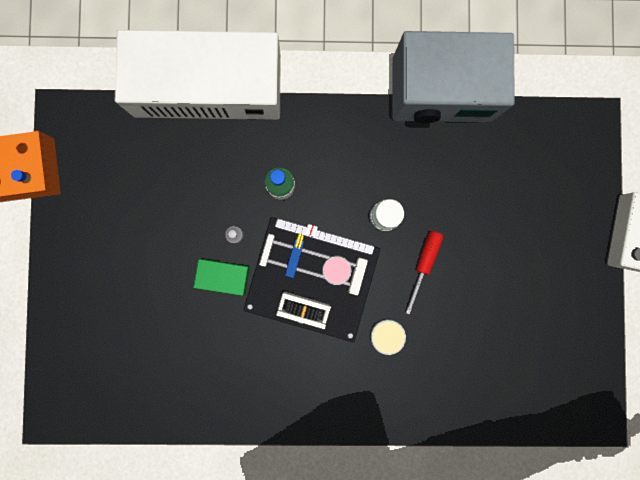

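View pics/s0.png

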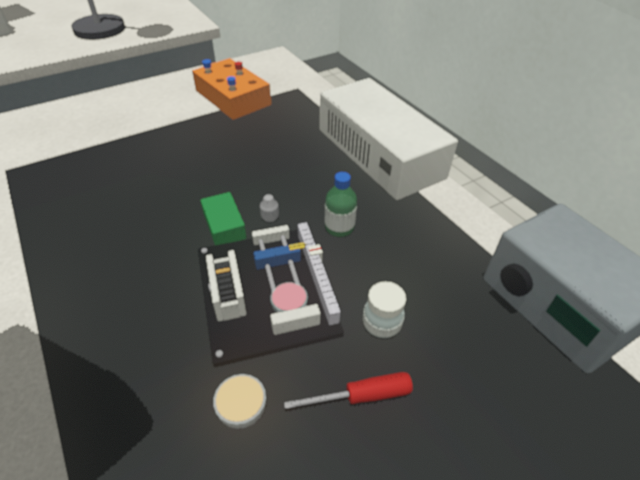

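Both views show the holder turned clockwise in the top view, with the wheel at about (304,311), the pointer near (299,241) and the mark near (311,231). I'll take enlarged crops.

```bash
python3 - <<'E'
from h import *
shot('top','t1.png',(235,205,395,325+20),5); shot('side','s1.png',(190,210,350,330),5)
E
```

```text
(no output)
```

View pics/t1.png

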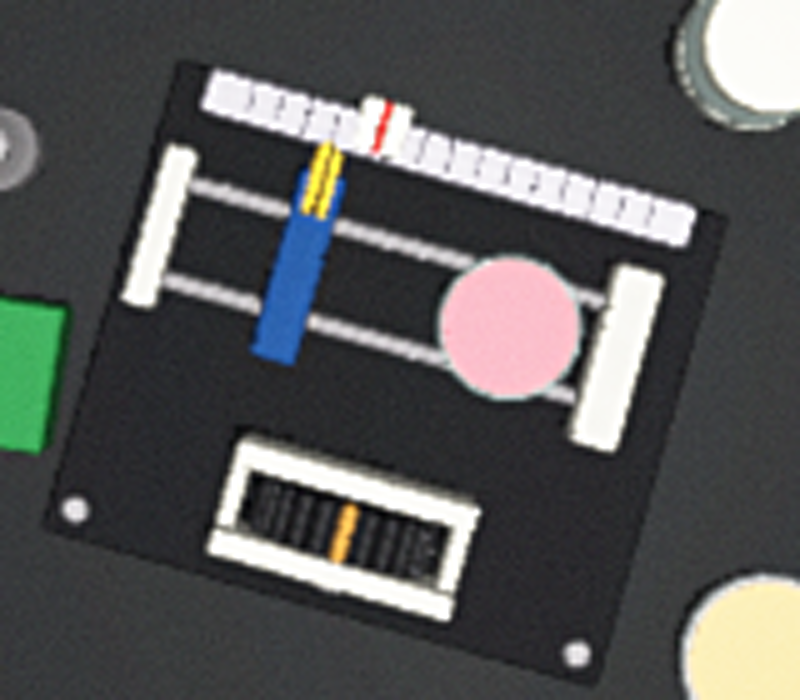

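View pics/s1.png

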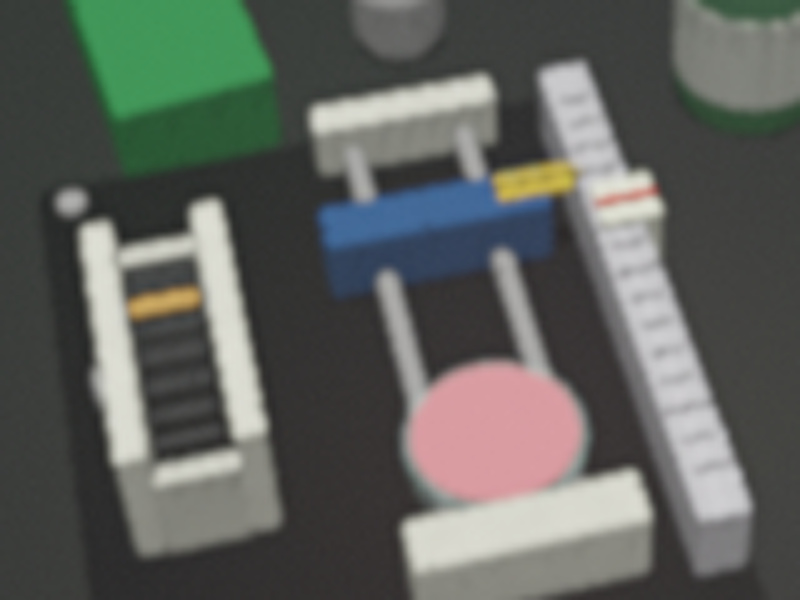

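The top crop shows plate corners at (180,62), (728,215), (600,685) and (45,525). The pointer tip is at about (331,145), the red line runs from (390,101) to (378,150), and the wheel centre is near (345,528). The side crop shows the pointer tip at about (575,178) and the mark running from (597,200) to (658,193).

```bash
cat >> h.py <<'E'
H0=np.array([[.085,.1],[.085,-.1],[-.085,-.1],[-.085,.1]])
E
python3 - <<'E'
from h import *
T=lambda u,v,z:w('top',235+u/5,205+v/5,z)
S=lambda u,v,z:w('side',190+u/5,210+v/5,z)
C=np.array([T(*c,.012)[:2] for c in [(180,62),(728,215),(600,685),(45,525)]])
m=C.mean(0); A=H0-H0.mean(0);B=C-m
th=np.arctan2((A[:,0]*B[:,1]-A[:,1]*B[:,0]).sum(),(A*B).sum())
Rm=np.array([[np.cos(th),-np.sin(th)],[np.sin(th),np.cos(th)]])
print('origin',m,'yaw',th,'resid mm',(B-A@Rm.T)*1e3)
h=lambda p:np.round((Rm.T@(p[:2]-m))*1e3,1)
print('top: tip',h(T(331,145,.040)),'root',h(T(313,215,.04)),'mark',h(T(390,101,.0415)),h(T(378,150,.0415)))
print('side: tip',h(S(575,178,.040)),'root',h(S(497,187,.04)),'mark',h(S(597,200,.0415)),h(S(658,193,.0415)))
for n,p in dict(wheelT=T(345,528,.0655),fixedT=T(616,360,.038)).items():print(n,p,h(p))
print('side wheel approx, housing corners',h(S(95,225,.055)),h(S(205,205,.055)),h(S(250,435,.055)),h(S(128,460,.055)))
print('top housing',*[h(T(u,v,.055)) for u,v in [(245,435),(480,510),(450,620),(207,550)]])
print('crown',m+Rm@[-.052,0])
E
```

```text
origin [0.53686706 0.02678792] yaw -0.2655443996865483 resid mm [[-1.68992985 -0.29354643]
 [-0.47174342  0.95480185]
 [ 0.67160224  0.00931265]
 [ 1.49007102 -0.67056807]]
top: tip [68.7 40.1] root [44.4 39.5] mark [88.3 25. ] [71.3 24.4]
side: tip [68.5 36.3] root [46.  38.8] mark [72. 25.] [89.5 23. ]
wheelT [0.48851799 0.04121139 0.0655    ] [-50.4   1.2]
fixedT [ 0.54240794 -0.04930712  0.038     ] [ 25.3 -72. ]
side wheel approx, housing corners [-65.9  40.4] [-35.9  39.8] [-36.5 -41.3] [-67.  -40.9]
top housing [-31.3  40.8] [-34.  -40.1] [-71.1 -40.3] [-70.7  42.5]
crown [0.48668967 0.04043452]
```

```bash
cat >> h.py <<'E'
M=np.array([.5369,.0268]);TH=-.2655
HR=R.from_euler('z',TH).as_matrix()
GOALR=R.from_matrix(np.column_stack([HR[:,1],HR[:,0],[0,0,-1]]))  # tool x = holder +y, y = holder x
def hw(x,y,z): return np.r_[M+HR[:2,:2]@[x,y],z]
def plan(goal,n):
    s=env.get_state();q=s['orientation'];r=R.from_quat(np.r_[q[1:],q[0]]);p=s['tcp_pos']
    rv=(r.inv()*GOALR).as_rotvec(degrees=True); st=(np.array(goal)-p)/n
    print('hold pos mm',np.round((HR.T@(p-np.r_[M,0]))*1e3,1),'rotvec',rv.round(1),'F hold',(HR.T@s['wrist_force']).round(1),'t',s['clock'],'gap',s['finger_gap'],'q',s['joint_pos'].round(2))
    for i in range(n):
        d=r.inv().apply(st); print(np.round(d,4),np.round(rv/n,2)); r=r*R.from_rotvec(rv/n,degrees=True)
E
python3 - <<'E'
from h import *
plan(hw(-.052,.012,.15),15)
E
```

```text
hold pos mm [-136.3 -602.4  206.6] rotvec [-1.000e-01  0.000e+00 -1.393e+02] F hold [ 0.3 -0.2  0.6] t 0.2 gap 0.08523111636929312 q [-1.27  0.31  0.05  1.3   0.    1.43]
[-0.0274 -0.031   0.0038] [-0.01  0.   -9.29]
[-0.022  -0.035   0.0038] [-0.01  0.   -9.29]
[-0.0161 -0.0381  0.0038] [-0.01  0.   -9.29]
[-0.0097 -0.0402  0.0038] [-0.01  0.   -9.29]
[-0.0031 -0.0412  0.0038] [-0.01  0.   -9.29]
[ 0.0036 -0.0412  0.0038] [-0.01  0.   -9.29]
[ 0.0102 -0.0401  0.0038] [-0.01  0.   -9.29]
[ 0.0165 -0.0379  0.0038] [-0.01  0.   -9.29]
[ 0.0224 -0.0348  0.0038] [-0.01  0.   -9.29]
[ 0.0277 -0.0307  0.0038] [-0.01  0.   -9.29]
[ 0.0323 -0.0258  0.0038] [-0.01  0.   -9.29]
[ 0.036  -0.0203  0.0038] [-0.01  0.   -9.29]
[ 0.0388 -0.0142  0.0038] [-0.01  0.   -9.29]
[ 0.0406 -0.0077  0.0038] [-0.01  0.   -9.29]
[ 0.0413 -0.0011  0.0038] [-0.01  0.   -9.29]
```

Call:
carry_out(
  moves=[-1, -0.027, -0.031, 0, 0, 0, -9.3, -1, -0.022, -0.035, 0, 0, 0, -9.3, -1, -0.016, -0.038, 0, 0, 0, -9.3, -1, -0.01, -0.04, 0, 0, 0, -9.3, -1, -0.003, -0.041, 0, 0, 0, -9.3],
)

```text
clock: 0.82
tcp_pos: [0.327, -0.3255, 0.2049]
orientation: [-0.001, 0.989, -0.146, -0.001]
wrist_force: [0.4, -0.6, -0.7]
finger_gap: 0.0001
```

Call:
carry_out(
  moves=[-1, 0.004, -0.041, 0, 0, 0, -9.3, -1, 0.01, -0.04, 0, 0, 0, -9.3, -1, 0.016, -0.038, 0, 0, 0, -9.3, -1, 0.022, -0.035, 0, 0, 0, -9.3, -1, 0.028, -0.031, 0, 0, 0, -9.3],
)

```text
clock: 1.45
tcp_pos: [0.4023, -0.1257, 0.2052]
orientation: [-0.001, 0.963, 0.269, 0.0]
wrist_force: [0.6, -0.2, -0.1]
finger_gap: 0.0
```

```bash
python3 -c "
from h import *
plan(hw(-.052,.012,.12),10)"
```

```text
hold pos mm [ -89.9 -182.5  205.2] rotvec [ -0.1  -0.1 -43.6] F hold [ 0.6 -0.1 -0.1] t 1.45 gap 4.200681080887463e-05 q [-0.5   0.02 -0.32  1.24  0.    0.53]
[ 0.0167 -0.0107  0.0086] [-0.01 -0.01 -4.36]
[ 0.0174 -0.0094  0.0086] [-0.01 -0.01 -4.36]
[ 0.0181 -0.008   0.0086] [-0.01 -0.01 -4.36]
[ 0.0187 -0.0066  0.0085] [-0.01 -0.01 -4.36]
[ 0.0191 -0.0052  0.0085] [-0.01 -0.01 -4.36]
[ 0.0195 -0.0037  0.0085] [-0.01 -0.01 -4.36]
[ 0.0197 -0.0022  0.0085] [-0.01 -0.01 -4.36]
[ 0.0198 -0.0007  0.0085] [-0.01 -0.01 -4.36]
[0.0198 0.0008 0.0085] [-0.01 -0.01 -4.36]
[0.0197 0.0023 0.0085] [-0.01 -0.01 -4.36]
```

Call:
carry_out(
  moves=[-1, 0.017, -0.011, 0.0085, 0, 0, -4.4, -1, 0.017, -0.01, 0.0085, 0, 0, -4.4, -1, 0.018, -0.008, 0.0085, 0, 0, -4.4, -1, 0.019, -0.007, 0.0085, 0, 0, -4.4, -1, 0.019, -0.005, 0.0085, 0, 0, -4.4],
)

```text
clock: 2.08
tcp_pos: [0.4459, -0.0303, 0.1623]
orientation: [-0.001, 0.89, 0.456, 0.001]
wrist_force: [-0.3, -0.2, -0.7]
finger_gap: -0.0001
```

Call:
carry_out(
  moves=[-1, 0.0195, -0.004, 0.0085, 0, 0, -4.4, -1, 0.02, -0.002, 0.0085, 0, 0, -4.4, -1, 0.02, -0.001, 0.0085, 0, 0, -4.4, -1, 0.02, 0.001, 0.0085, 0, 0, -4.4, -1, 0.02, 0.002, 0.0085, 0, 0, -4.4],
)

```text
clock: 2.7
tcp_pos: [0.4878, 0.0643, 0.1181]
orientation: [-0.001, 0.783, 0.622, 0.001]
wrist_force: [-0.0, 0.6, 0.8]
finger_gap: 0.0
```

```bash
python3 -c "
from h import *
plan(hw(-.052,.012,.085),5)"
```

```text
hold pos mm [-57.2  23.3 118.1] rotvec [ 0.  -0.1  2.2] F hold [-0.2  0.6  0.8] t 2.7 gap 4.7530232769758e-05 q [-0.03  0.2  -0.33  1.04  0.    0.19]
[-0.0023  0.001   0.0066] [ 0.   -0.02  0.43]
[-0.0023  0.001   0.0066] [ 0.   -0.02  0.43]
[-0.0023  0.001   0.0066] [ 0.   -0.02  0.43]
[-0.0023  0.001   0.0066] [ 0.   -0.02  0.43]
[-0.0023  0.001   0.0066] [ 0.   -0.02  0.43]
```

Call:
carry_out(
  moves=[-1, -0.003, 0.0015, 0.008, 0, 0, 0.6, -1, -0.003, 0.0015, 0.008, 0, 0, 0.6, -1, -0.003, 0.0015, 0.008, 0, 0, 0.6, -1, -0.002, 0.001, 0.008, 0, 0, 0.4, -1, 0, 0, 0, 0, 0, 0],
)

```text
clock: 3.32
tcp_pos: [0.4894, 0.0507, 0.0832]
orientation: [-0.001, 0.796, 0.605, -0.0]
wrist_force: [-0.1, -0.3, -0.6]
finger_gap: 0.0002
```

```bash
python3 -c "
from h import *
plan(hw(-.052,.012,.080),5); shot('side','s2.png',(150,150,350,350),3)"
```

```text
hold pos mm [-52.1  10.6  83.2] rotvec [-0.1 -0.  -0.3] F hold [-0.  -0.3 -0.6] t 3.325 gap 0.0001519855894329508 q [-0.06  0.23 -0.38  0.96  0.    0.21]
[0.0003 0.     0.0006] [-0.02 -0.01 -0.07]
[0.0003 0.     0.0006] [-0.02 -0.01 -0.07]
[0.0003 0.     0.0006] [-0.02 -0.01 -0.07]
[0.0003 0.     0.0006] [-0.02 -0.01 -0.07]
[0.0003 0.     0.0006] [-0.02 -0.01 -0.07]
```

View pics/s2.png

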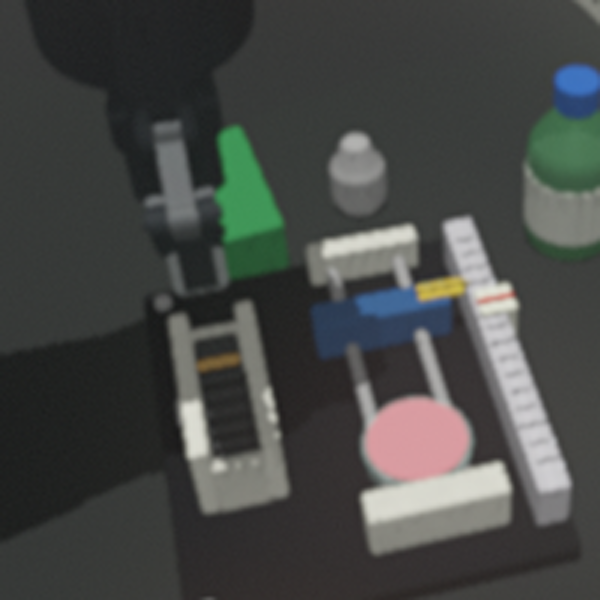

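```bash
python3 -c "
from h import *
s=env.get_state();p=s['tcp_pos'];
for dz in (.02,0,-.011,-.02): print(dz,(px('side',p+[0,0,dz])-150)*3, (px('top',p+[0,0,dz])-[235,205])*5)
for y in(.0,.01,.02,.03,.04): print(y,(px('side',hw(-.052,y,.0655))-150)*3)
shot('top','t2.png',(235,205,395,345),5)"
```

```text
0.02 [200.36291676 281.63292493] [313.4779618 538.0767361]
0 [207.32849793 313.67210479] [314.55474822 530.57114434]
-0.011 [211.01542793 330.63066294] [315.12256628 526.61324652]
-0.02 [213.95957538 344.17268726] [315.57493471 523.46007454]
0.0 [216.28947333 359.55512069]
0.01 [213.22637435 342.62313242]
0.02 [210.23096441 326.06531102]
0.03 [207.30102432 309.8693894 ]
0.04 [204.43443086 294.02363089]
```

View pics/t2.png

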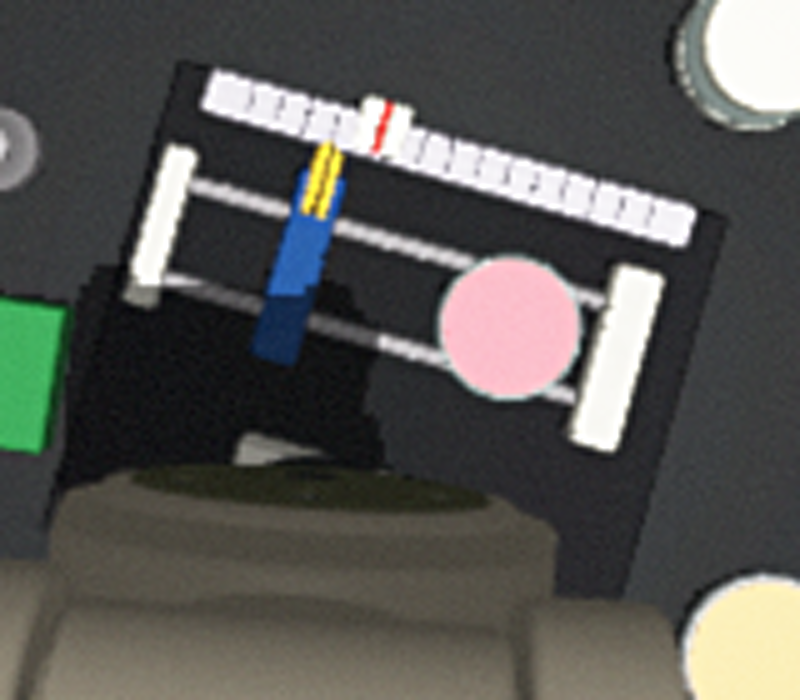

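The top crop shows the hand hiding the wheel, with pointer (331,145) and mark unchanged. In the side crop the lowest visible finger point is about (197,290), while I expected the tip at (211,330), so I'll enlarge it.

```bash
python3 -c "
from h import *
im=cv2.imread('pics/s2.png')[80:480,80:340]
im=np.clip(255*(im/255.)**.45,0,255).astype('uint8')
cv2.imwrite('pics/s2b.png',cv2.resize(im,None,fx=1.5,fy=1.5))
print(env.get_state()['tcp_pos'])"
```

```text
[0.49000377 0.05093807 0.08391247]
```

View pics/s2b.png

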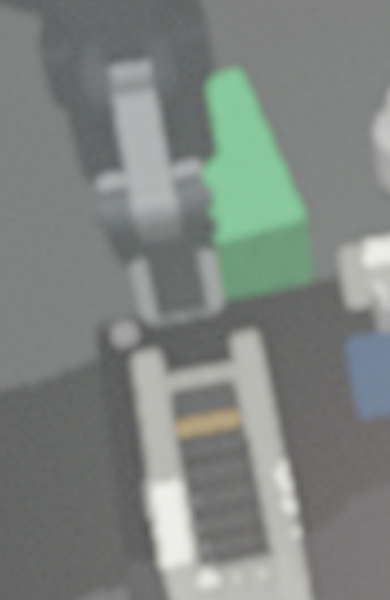

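The finger's lower edge is at about (178,318) in this crop, roughly 2 cm higher than its nominal place. I'll descend gently and let the force show where contact is.

Call:
carry_out(
  moves=[-1, 0.001, 0, 0.0015, 0, 0, 0, -1, 0, 0, 0.0015, 0, 0, 0, -1, 0, 0, 0.0015, 0, 0, 0, -1, 0, 0, 0.001, 0, 0, 0, -1, 0, 0, 0, 0, 0, 0],
)

```text
clock: 4.05
tcp_pos: [0.491, 0.0522, 0.079]
orientation: [-0.0, 0.796, 0.605, 0.001]
wrist_force: [0.4, 0.4, 0.0]
finger_gap: -0.0003
```

```bash
python3 -c "
from h import *
plan(hw(-.052,.012,.080),1)"
```

```text
hold pos mm [-51.   12.5  79. ] rotvec [ 0.  -0.1 -0.3] F hold [0.3 0.5 0. ] t 4.05 gap -0.00028423537380672 q [-0.06  0.24 -0.39  0.95  0.    0.21]
[-0.0005 -0.001  -0.001 ] [ 0.05 -0.09 -0.27]
```

Call:
carry_out(
  moves=[-1, 0, -0.001, 0.001, 0, 0, 0, -1, 0, 0, 0.001, 0, 0, 0, -1, 0, 0, 0.001, 0, 0, 0, -1, 0, 0, 0.001, 0, 0, 0, -1, 0, 0, 0, 0, 0, 0],
)

```text
clock: 4.68
tcp_pos: [0.4899, 0.0525, 0.0747]
orientation: [-0.0, 0.796, 0.605, 0.001]
wrist_force: [0.5, 1.1, -0.7]
finger_gap: -0.0
```

Call:
carry_out(
  moves=[-1, 0, 0, 0.001, 0, 0, 0, -1, 0, 0, 0.001, 0, 0, 0, -1, 0, 0, 0.001, 0, 0, 0, -1, 0, 0, 0.001, 0, 0, 0, -1, 0, 0, 0, 0, 0, 0],
)

```text
clock: 5.3
tcp_pos: [0.4899, 0.0525, 0.0704]
orientation: [-0.0, 0.796, 0.605, 0.001]
wrist_force: [-0.2, -0.2, 0.1]
finger_gap: -0.0001
```

```bash
python3 -c "
from h import *
shot('side','s3.png',(190,210,290,310),6)
im=cv2.imread('pics/s3.png'); cv2.imwrite('pics/s3.png',np.clip(255*(im/255.)**.5,0,255).astype('uint8'))
p=env.get_state()['tcp_pos']
for dz in (.02,.01,0,-.011): print(dz,(px('side',p+[0,0,dz])-[190,210])*6)
print((px('side',hw(-.052,0,.0655))-[190,210])*6)"
```

```text
0.02 [168.18229833 240.0029235 ]
0.01 [175.01647885 271.40786626]
0 [181.68551574 302.05392854]
-0.011 [188.83776588 334.92048887]
[192.57894666 359.11024137]
```

View pics/s3.png

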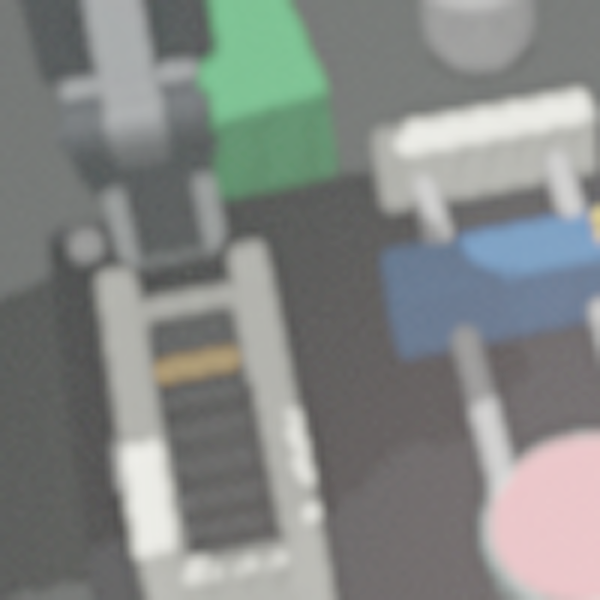

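The tip's lower edge is at (168,265), still clear of the wheel (crown expected at (193,359)). There is no contact force, so I'll keep descending in small steps.

Call:
carry_out(
  moves=[-1, 0, 0, 0.001, 0, 0, 0, -1, 0, 0, 0.001, 0, 0, 0, -1, 0, 0, 0.001, 0, 0, 0, -1, 0, 0, 0.001, 0, 0, 0, -1, 0, 0, 0, 0, 0, 0],
)

```text
clock: 5.98
tcp_pos: [0.49, 0.0525, 0.0662]
orientation: [-0.0, 0.796, 0.605, 0.001]
wrist_force: [-0.5, -0.0, -0.6]
finger_gap: -0.0001
```

Call:
carry_out(
  moves=[-1, 0, 0, 0.001, 0, 0, 0, -1, 0, 0, 0.001, 0, 0, 0, -1, 0, 0, 0.001, 0, 0, 0, -1, 0, 0, 0.001, 0, 0, 0, -1, 0, 0, 0, 0, 0, 0],
)

```text
clock: 6.6
tcp_pos: [0.49, 0.0525, 0.0619]
orientation: [-0.0, 0.796, 0.605, 0.001]
wrist_force: [0.3, 0.4, -0.2]
finger_gap: 0.0
```

Call:
carry_out(
  moves=[-1, 0, 0, 0.001, 0, 0, 0, -1, 0, 0, 0.001, 0, 0, 0, -1, 0, 0, 0.001, 0, 0, 0, -1, 0, 0, 0.001, 0, 0, 0, -1, 0, 0, 0, 0, 0, 0],
)

```text
clock: 7.22
tcp_pos: [0.49, 0.0525, 0.0576]
orientation: [-0.0, 0.796, 0.605, 0.001]
wrist_force: [0.4, 0.3, 0.1]
finger_gap: 0.0
```

```bash
python3 -c "
from h import *
g=lambda im:np.clip(255*(im/255.)**.5,0,255).astype('uint8')
a=env.read_camera('side')[210:310,190:290,::-1];b=env.read_camera('top')[205:365,225:385,::-1]
im=np.hstack([cv2.resize(g(a),(400,400),interpolation=2),cv2.resize(g(b),(400,400),interpolation=2)]);cv2.imwrite('pics/c4.png',im)
p=env.get_state()['tcp_pos']
for dz in (.02,.01,0,-.011): print(dz,(px('side',p+[0,0,dz])-[190,210])*4)
print((px('side',hw(-.052,0,.0655))-[190,210])*4)"
```

```text
0.02 [118.24201225 186.48089018]
0.01 [122.65398899 206.77496258]
0 [126.96098198 226.58613399]
-0.011 [131.5818325 247.8409774]
[128.38596444 239.40682758]
```

View pics/c4.png

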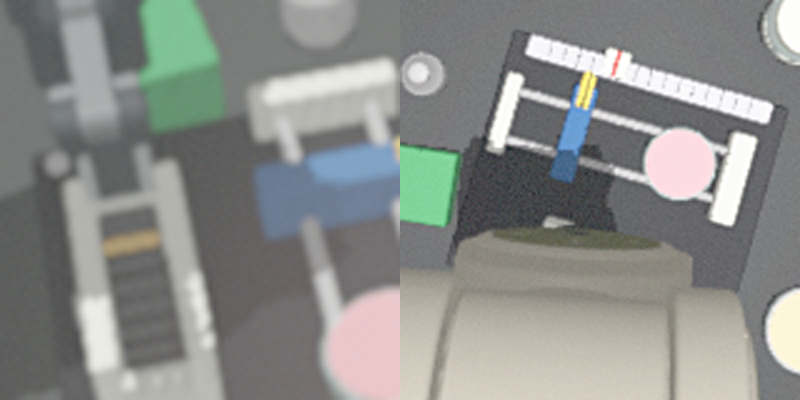

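The composite's side half shows the tip edge at about (120,204), just above the wheel, and the brass ridge has not moved from (130,243). In the top half the pointer and mark are unchanged. Continuing down.

Call:
carry_out(
  moves=[-1, 0, 0, 0.001, 0, 0, 0, -1, 0, 0, 0.001, 0, 0, 0, -1, 0, 0, 0, 0, 0, 0, -1, 0, 0, 0.001, 0, 0, 0, -1, 0, 0, 0, 0, 0, 0],
)

```text
clock: 7.95
tcp_pos: [0.4902, 0.0525, 0.0545]
orientation: [0.0, 0.796, 0.605, 0.001]
wrist_force: [0.2, -0.5, -0.1]
finger_gap: -0.0001
```

Call:
carry_out(
  moves=[-1, 0, 0, 0.001, 0, 0, 0, -1, 0, 0, 0.001, 0, 0, 0, -1, 0, 0, 0, 0, 0, 0, -1, 0, 0, 0.001, 0, 0, 0, -1, 0, 0, 0, 0, 0, 0],
)

```text
clock: 8.57
tcp_pos: [0.4902, 0.0525, 0.0513]
orientation: [-0.0, 0.796, 0.605, 0.001]
wrist_force: [0.4, -0.3, 0.0]
finger_gap: 0.0001
```

Call:
carry_out(
  moves=[-1, 0, 0, 0.001, 0, 0, 0, -1, 0, 0, 0.001, 0, 0, 0, -1, 0, 0, 0, 0, 0, 0, -1, 0, 0, 0.001, 0, 0, 0, -1, 0, 0, 0, 0, 0, 0],
)

```text
clock: 9.2
tcp_pos: [0.4902, 0.0526, 0.0481]
orientation: [-0.0, 0.796, 0.605, 0.001]
wrist_force: [-0.8, 0.6, -0.1]
finger_gap: -0.0
```

```bash
python3 -c "
from h import *
print(env.get_state()['wrist_force'])
for z in (.04,.05,.055,.06,.065,.07): print(z,HR.T@(w('side',190+121/4,210+204/4,z)-np.r_[M,0]))
shot('side','s5.png',(190,210,270,290),7)
im=cv2.imread('pics/s5.png'); cv2.imwrite('pics/s5.png',np.clip(255*(im/255.)**.5,0,255).astype('uint8'))
"
```

```text
[-0.83036975  0.61573578 -0.05576288]
0.04 [-0.05291916  0.03913181  0.04      ]
0.05 [-0.05268079  0.03000968  0.05      ]
0.055 [-0.05256161  0.02544861  0.055     ]
0.06 [-0.05244242  0.02088754  0.06      ]
0.065 [-0.05232324  0.01632647  0.065     ]
0.07 [-0.05220406  0.01176541  0.07      ]
```

View pics/s5.png

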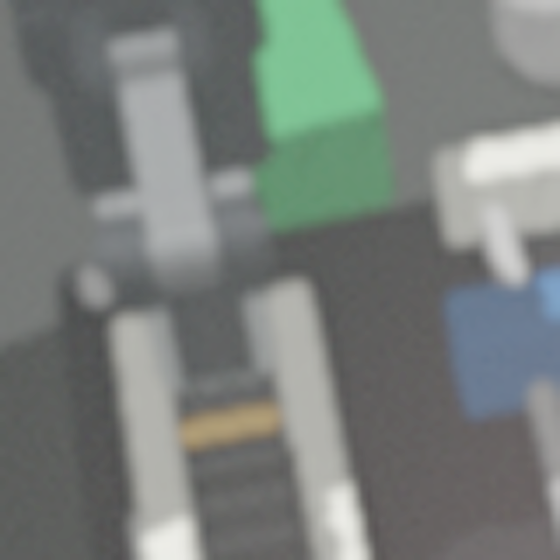

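The finger now covers the housing's end wall, with its tip at about (222,385), just above the brass ridge at (230,425). So it is over the wheel and the tip sits higher than stated. Contact should be close.

Call:
carry_out(
  moves=[-1, 0, 0, 0.001, 0, 0, 0, -1, 0, 0, 0.001, 0, 0, 0, -1, 0, 0, 0, 0, 0, 0, -1, 0, 0, 0, 0, 0, 0, -1, 0, 0, 0, 0, 0, 0],
)

```text
clock: 9.88
tcp_pos: [0.4903, 0.0525, 0.046]
orientation: [0.0, 0.796, 0.605, 0.001]
wrist_force: [0.1, 0.3, -0.3]
finger_gap: -0.0004
```

Call:
carry_out(
  moves=[-1, 0, 0, 0.001, 0, 0, 0, -1, 0, 0, 0, 0, 0, 0, -1, 0, 0, 0, 0, 0, 0, -1, 0, 0, 0, 0, 0, 0, -1, 0, 0, 0, 0, 0, 0],
)

```text
clock: 10.5
tcp_pos: [0.4903, 0.0525, 0.045]
orientation: [0.0, 0.796, 0.605, 0.001]
wrist_force: [-0.1, 0.1, -0.7]
finger_gap: 0.0
```

Call:
carry_out(
  moves=[-1, 0, 0, 0.001, 0, 0, 0, -1, 0, 0, 0, 0, 0, 0, -1, 0, 0, 0.001, 0, 0, 0, -1, 0, 0, 0, 0, 0, 0, -1, 0, 0, 0, 0, 0, 0],
)

```text
clock: 11.12
tcp_pos: [0.4903, 0.0525, 0.0428]
orientation: [0.0, 0.796, 0.605, 0.001]
wrist_force: [-0.7, -0.6, -0.1]
finger_gap: 0.0002
```

Call:
carry_out(
  moves=[-1, 0, 0, 0.001, 0, 0, 0, -1, 0, 0, 0, 0, 0, 0, -1, 0, 0, 0, 0, 0, 0, -1, 0, 0, 0, 0, 0, 0, -1, 0, 0, 0, 0, 0, 0],
)

```text
clock: 11.75
tcp_pos: [0.4903, 0.0525, 0.0418]
orientation: [0.0, 0.796, 0.605, 0.001]
wrist_force: [-0.2, -0.5, 0.2]
finger_gap: 0.0001
```

```bash
python3 -c "
from h import *
s=env.get_state();print(s['wrist_force'],s['tau'],s['ft_torque'],s['tcp_pos'])
im=env.read_camera('side')[258:290,205:245].astype(int)
m=(im[:,:,0]-im[:,:,2]>40);v,u=np.nonzero(m);print(len(v),v.mean()+258,u.mean()+205)
o=cv2.imread('pics/s1.png')
"
```

```text
[-0.15389615 -0.45596618  0.20847971] [-3.04249634e-04 -4.11284351e+01  2.52505195e+01 -1.62699289e-02
  4.07977175e-03  1.29296062e-06] [ 0.01171688 -0.04360607 -0.03864912] [0.49033303 0.0525265  0.04179902]
50 270.34 222.54
```

```bash
python3 -c "
from h import *
for z in (.035,.045,.055,.065,.075): print(z,HR.T@(w('side',221.7,265,z)-np.r_[M,0]))
shot('side','s6.png',(195,230,255,290),9)
im=cv2.imread('pics/s6.png'); cv2.imwrite('pics/s6.png',np.clip(255*(im/255.)**.5,0,255).astype('uint8'))
p=env.get_state()['tcp_pos']
for dz in (.02,.01,0,-.011): print(dz,(px('side',p+[0,0,dz])-[195,230])*9)
"
```

```text
0.035 [-0.05205922  0.03573782  0.035     ]
0.045 [-0.05184105  0.0267798   0.045     ]
0.055 [-0.05162289  0.01782178  0.055     ]
0.065 [-0.05140472  0.00886376  0.065     ]
0.075 [-5.11865480e-02 -9.42629695e-05  7.50000000e-02]
0.02 [238.02462221 310.90271688]
0.01 [247.56329442 354.85854071]
0 [256.87923351 397.78797243]
-0.011 [266.87870267 443.86722697]
```

View pics/s6.png

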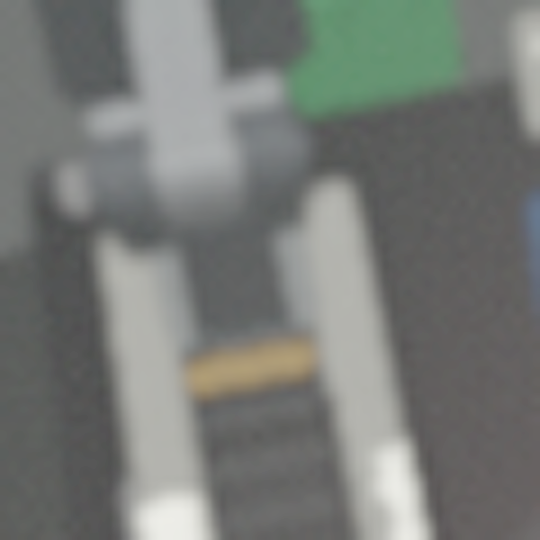

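The tip edge is now at (250,335), directly behind the brass ridge at (252,368), so it is almost touching. From here I'll rely on force and colour centroids to save views.

Call:
carry_out(
  moves=[-1, 0, 0, 0.001, 0, 0, 0, -1, 0, 0, 0, 0, 0, 0, -1, 0, 0, 0, 0, 0, 0, -1, 0, 0, 0.001, 0, 0, 0, -1, 0, 0, 0, 0, 0, 0],
)

```text
clock: 12.48
tcp_pos: [0.4905, 0.0527, 0.0404]
orientation: [0.0, 0.796, 0.605, 0.001]
wrist_force: [-0.8, 0.6, 0.9]
finger_gap: 0.0002
```

Call:
carry_out(
  moves=[-1, 0, 0, 0.001, 0, 0, 0, -1, 0, 0, 0, 0, 0, 0, -1, 0, 0, 0, 0, 0, 0, -1, 0, 0, 0, 0, 0, 0, -1, 0, 0, 0, 0, 0, 0],
)

```text
clock: 13.1
tcp_pos: [0.4906, 0.053, 0.0402]
orientation: [0.0, 0.796, 0.606, 0.002]
wrist_force: [-0.1, 0.3, 2.7]
finger_gap: 0.0003
```

Contact is reached: z stops at 0.0402 with Fz at 2.7 N. First stroke, cautiously.

Call:
carry_out(
  moves=[-1, 0, 0, 0.002, 0, 0, 0, -1, -0.003, 0, 0.002, 0, 0, 0, -1, -0.003, 0, 0.002, 0, 0, 0, -1, -0.003, 0, 0.002, 0, 0, 0, -1, -0.003, 0, 0.002, 0, 0, 0],
)

```text
clock: 13.72
tcp_pos: [0.4904, 0.051, 0.0403]
orientation: [-0.005, 0.794, 0.608, 0.012]
wrist_force: [-6.3, 8.6, 20.3]
finger_gap: -0.0002
```

```bash
cat >> h.py <<'E'
def jaw():
    # sub-pixel tip row of yellow pointer & red line in both cams, as holder y in mm
    out={}
    for cam,cr in (('side',(285,225,335,285)),('top',(285,220,335,265))):
        x0,y0,x1,y1=cr; im=env.read_camera(cam)[y0:y1,x0:x1].astype(float); r,g,b=im[...,0],im[...,1],im[...,2]
        for n,wt,z in (('yel',np.clip(np.minimum(r,g)-b-40,0,None),.040),('red',np.clip(r-np.maximum(g,b)-40,0,None)*(g<.6*r),.0415)):
            v,u=np.mgrid[y0:y1,x0:x1]
            if wt.sum()>0: 
                p=w(cam,(u*wt).sum()/wt.sum(),(v*wt).sum()/wt.sum(),z); out[cam,n]=(HR.T@(p-np.r_[M,0]))[:2]*1e3
    for k,v in out.items(): print(k,v.round(2),end='; ')
    for c in('side','top'):
        if (c,'yel') in out and (c,'red') in out: print(c,'gap',round(out[c,'yel'][1]-out[c,'red'][1],2))
E
python3 -c "
from h import *
plan(hw(-.052,-.012,.04),1); jaw()"
```

```text
hold pos mm [-51.2  11.1  40.3] rotvec [ 0.4 -1.5  0.1] F hold [-8.4  6.6 20.3] t 13.725 gap -0.00016539417903974085 q [-0.08  0.26 -0.46  0.84  0.02  0.19]
[-0.0231 -0.0008 -0.0003] [ 0.42 -1.45  0.12]
('side', 'yel') [56.93 38.74]; ('top', 'yel') [57.36 40.11]; ('top', 'red') [80.36 26.04]; top gap 14.07
```

```bash
python3 -c "
from h import *
s=env.get_state()
F=HR.T@s['wrist_force'];T=HR.T@s['ft_torque'];print('F',F,'T',T,s['clock'])
# line of action points
r0=np.cross(F,T)/F.dot(F);print('r0 mm',r0*1e3,'dir',F/np.linalg.norm(F),'T.F',T.dot(F)/np.linalg.norm(F))
for h in(-.05,-.02,0,.05,.1,.15): print(h,(r0+F*(h-r0[2])/F[2])*1e3)
im=env.read_camera('side')[255:295,205:245].astype(int)
m=(im[:,:,0]-im[:,:,2]>40);v,u=np.nonzero(m);print('brass',len(v),v.mean()+255,u.mean()+205)
"
```

```text
F [-7.92068706  5.83394291 21.3272362 ] T [1.31634824 1.65667736 0.06063503] 13.825
r0 mm [-63.41033056  51.76421524 -37.70966168] dir [-0.33724196  0.2483939   0.90805745] T.F 0.022640783987432786
-0.05 [-58.84584209  48.40226382 -50.        ]
-0.02 [-69.98749259  56.60859144 -20.        ]
0 [-77.4152596   62.07947651   0.        ]
0.05 [-95.9846771   75.75668921  50.        ]
0.1 [-114.55409461   89.4339019   100.        ]
0.15 [-133.12351211  103.11111459  150.        ]
brass 48 271.4166666666667 222.54166666666666
```

The brass ridge has shifted by 1 px, about 2 mm of rim, so the tip is on the wheel and rolling it. But 20 N is too much, so I'll press less and draw more.

Call:
carry_out(
  moves=[-1, -0.002, 0, -0.001, 0, -1, 0, -1, -0.005, 0, 0.0005, 0, 0, 0, -1, -0.005, 0, 0.0005, 0, 0, 0, -1, -0.005, 0, 0.0005, 0, 0, 0, -1, -0.005, 0, 0.0005, 0, 0, 0],
)

```text
clock: 14.5
tcp_pos: [0.4853, 0.0299, 0.0404]
orientation: [0.0, 0.793, 0.609, 0.007]
wrist_force: [-0.6, 0.8, 1.2]
finger_gap: -0.0001
```

```bash
cat >> h.py <<'E'
def rep():
    s=env.get_state();print('F',(HR.T@s['wrist_force']).round(1)); plan(hw(-.052,-.012,.04),1); jaw()
    im=env.read_camera('side')[250:310,200:250].astype(int)
    m=(im[:,:,0]-im[:,:,2]>40);v,u=np.nonzero(m);print('brass',len(v),v.mean()+250,u.mean()+200)
E
python3 -c "
from h import *
rep()"
```

```text
F [-0.7  0.6  1.2]
hold pos mm [-50.6 -10.5  40.4] rotvec [ 0.5 -0.6  0.2] F hold [-0.7  0.6  1.2] t 14.5 gap -7.374709258472196e-05 q [-0.11  0.25 -0.47  0.84  0.01  0.15]
[-0.0015 -0.0014  0.0004] [ 0.52 -0.65  0.19]
('side', 'yel') [57.29 34.96]; ('top', 'yel') [57.35 36.45]; ('top', 'red') [80.37 26.03]; top gap 10.41
brass 0 nan nanh.py:42: RuntimeWarning: Mean of empty slice.
  m=(im[:,:,0]-im[:,:,2]>40);v,u=np.nonzero(m);print('brass',len(v),v.mean()+250,u.mean()+200)
  ret = ret.dtype.type(ret / rcount)
```

The stroke works and the gap is down to about 10.4 mm. Lift, return and stroke again.

Call:
carry_out(
  moves=[-1, 0, 0, -0.008, 0.3, -0.5, 0, -1, 0.012, -0.001, 0, 0, 0, 0, -1, 0.012, -0.001, 0, 0, 0, 0, -1, 0, 0, 0, 0, 0, 0, -1, 0, 0, 0, 0, 0, 0],
)

```text
clock: 15.28
tcp_pos: [0.4894, 0.0553, 0.0475]
orientation: [0.001, 0.793, 0.609, 0.001]
wrist_force: [-0.2, -0.7, 0.2]
finger_gap: 0.0003
```

```bash
python3 -c "
from h import *
plan(hw(-.052,.014,.0405),1)"
```

```text
hold pos mm [-53.3  15.   47.5] rotvec [ 0.1 -0.   0.2] F hold [ 0.  -0.7  0.2] t 15.275 gap 0.00034035966770245554 q [-0.05  0.27 -0.43  0.87 -0.    0.21]
[-0.001   0.0013  0.007 ] [ 0.1  -0.01  0.19]
```

Call:
carry_out(
  moves=[-1, -0.001, 0.001, 0.006, 0, 0, 0, -1, 0, 0, 0.001, 0, 0, 0, -1, 0, 0, 0.001, 0, 0, 0, -1, 0, 0, 0.001, 0, 0, 0, -1, -0.002, 0, 0.001, 0, 0, 0],
)

```text
clock: 15.9
tcp_pos: [0.4902, 0.0536, 0.0399]
orientation: [-0.001, 0.793, 0.609, 0.003]
wrist_force: [-2.8, 6.7, 11.9]
finger_gap: 0.0001
```

Call:
carry_out(
  moves=[-1, -0.005, 0, 0.0008, 0, 0, 0, -1, -0.005, 0, 0.0008, 0, 0, 0, -1, -0.005, 0, 0.0008, 0, 0, 0, -1, -0.005, 0, 0.0008, 0, 0, 0, -1, -0.005, 0, 0.0008, 0, 0, 0],
)

```text
clock: 16.52
tcp_pos: [0.4846, 0.0334, 0.0408]
orientation: [-0.003, 0.793, 0.61, 0.009]
wrist_force: [-1.7, 2.6, 3.8]
finger_gap: -0.0001
```

```bash
python3 -W ignore -c "
from h import *
rep()"
```

```text
F [-2.3  2.1  3.8]
hold pos mm [-52.2  -7.4  40.8] rotvec [ 0.3 -1.   0.3] F hold [-2.3  2.1  3.8] t 16.525 gap -0.00010476740228822996 q [-0.11  0.26 -0.47  0.84  0.02  0.15]
[-0.0046  0.0001  0.0007] [ 0.3  -1.    0.34]
('side', 'yel') [57.26 29.59]; ('top', 'yel') [57.35 30.96]; ('top', 'red') [80.36 26.04]; top gap 4.92
brass 54 295.46296296296293 227.25925925925927
```

Call:
carry_out(
  moves=[-1, 0, 0, -0.008, 0.2, -0.8, 0.2, -1, 0.011, 0, 0, 0, 0, 0, -1, 0.011, 0, 0, 0, 0, 0, -1, 0, 0, 0, 0, 0, 0, -1, 0, 0, 0, 0, 0, 0],
)

```text
clock: 17.3
tcp_pos: [0.4906, 0.0554, 0.0487]
orientation: [0.0, 0.794, 0.608, 0.001]
wrist_force: [0.4, 0.4, 0.2]
finger_gap: 0.0
```

Call:
carry_out(
  moves=[-1, -0.001, 0, 0.006, 0, 0, 0, -1, 0, 0, 0.001, 0, 0, 0, -1, 0, 0, 0.001, 0, 0, 0, -1, 0, 0, 0.001, 0, 0, 0, -1, -0.002, 0, 0.001, 0, 0, 0],
)

```text
clock: 17.92
tcp_pos: [0.4904, 0.0537, 0.0395]
orientation: [-0.001, 0.794, 0.608, 0.003]
wrist_force: [-3.7, 7.4, 12.4]
finger_gap: 0.0
```

Call:
carry_out(
  moves=[-1, -0.005, 0, 0.0008, 0, 0, 0, -1, -0.005, 0, 0.0008, 0, 0, 0, -1, -0.004, 0, 0.0008, 0, 0, 0, -1, 0, 0, 0, 0, 0, 0, -1, 0, 0, 0, 0, 0, 0],
)

```text
clock: 18.55
tcp_pos: [0.4878, 0.044, 0.0416]
orientation: [-0.003, 0.793, 0.609, 0.007]
wrist_force: [-0.1, -0.6, 0.4]
finger_gap: 0.0
```

```bash
python3 -W ignore -c "
from h import *
rep()"
```

```text
F [ 0.  -0.6  0.4]
hold pos mm [-51.9   3.7  41.6] rotvec [ 0.3 -0.9  0.3] F hold [ 0.  -0.6  0.4] t 18.55 gap 2.936930972242781e-05 q [-0.08  0.26 -0.46  0.85  0.01  0.18]
[-0.0158 -0.0002  0.0013] [ 0.26 -0.85  0.26]
('side', 'yel') [57.18 26.61]; ('top', 'yel') [57.43 28.01]; ('top', 'red') [80.36 26.03]; top gap 1.98
brass 14 300.14285714285717 229.42857142857142
```

Call:
carry_out(
  moves=[-1, 0, 0, 0.0015, 0, -0.5, 0, -1, 0, 0, 0.001, 0, 0, 0, -1, -0.002, 0, 0.001, 0, 0, 0, -1, -0.004, 0, 0.0008, 0, 0, 0, -1, 0, 0, 0, 0, 0, 0],
)

```text
clock: 19.32
tcp_pos: [0.4866, 0.0393, 0.0411]
orientation: [0.0, 0.793, 0.609, 0.005]
wrist_force: [-0.2, -0.8, 0.0]
finger_gap: 0.0
```

```bash
python3 -W ignore -c "
from h import *
rep()"
```

```text
F [ 0.  -0.8  0. ]
hold pos mm [-51.8  -1.1  41.1] rotvec [ 0.3 -0.4  0.3] F hold [ 0.  -0.8  0. ] t 19.325 gap 4.98132006393027e-05 q [-0.09  0.26 -0.46  0.84  0.01  0.17]
[-0.0109 -0.0002  0.001 ] [ 0.32 -0.42  0.32]
('side', 'yel') [57.36 25.31]; ('top', 'yel') [57.61 26.85]; ('top', 'red') [80.39 26.04]; top gap 0.82
brass 0 nan nan
```

Call:
carry_out(
  moves=[-1, 0, 0, 0.0015, 0, 0, 0, -1, 0, 0, 0.001, 0, 0, 0, -1, -0.002, 0, 0.001, 0, 0, 0, -1, -0.003, 0, 0.0008, 0, 0, 0, -1, 0, 0, 0, 0, 0, 0],
)

```text
clock: 20.1
tcp_pos: [0.4861, 0.0355, 0.0404]
orientation: [0.0, 0.792, 0.61, 0.006]
wrist_force: [-0.4, -1.4, 1.9]
finger_gap: -0.0003
```

Call:
carry_out(
  moves=[-1, 0, 0, -0.01, 0, 0, 0, -1, 0, 0, -0.03, 0, 0, 0, -1, 0, 0, -0.05, 0, 0, 0, -1, 0, -0.03, -0.04, 0, 0, 0, -1, 0, -0.04, -0.02, 0, 0, 0],
)

```text
clock: 20.72
tcp_pos: [0.4164, 0.0523, 0.1932]
orientation: [-0.001, 0.793, 0.609, 0.004]
wrist_force: [0.1, -0.4, -0.5]
finger_gap: 0.0001
```

```bash
python3 -W ignore -c "
from h import *
rep();g=lambda im:cv2.resize(np.ascontiguousarray(im[:,:,::-1]),(400,400),interpolation=2)
cv2.imwrite('pics/c7.png',np.hstack([g(env.read_camera('top')[215:265,285:335]),g(env.read_camera('side')[220:280,275:335])]))"
```

```text
F [ 0.2 -0.4 -0.5]
hold pos mm [-122.9   -7.   193.2] rotvec [ 0.2 -0.5  0.3] F hold [ 0.2 -0.4 -0.5] t 20.725 gap 5.893024544358508e-05 q [-0.07  0.01 -0.35  1.2   0.01  0.19]
[-0.0066  0.0704  0.1533] [ 0.18 -0.46  0.29]
('side', 'yel') [57.16 24.53]; ('top', 'yel') [57.58 25.94]; ('top', 'red') [80.34 26.03]; top gap -0.1
brass 0 nan nan
```

View pics/c7.png

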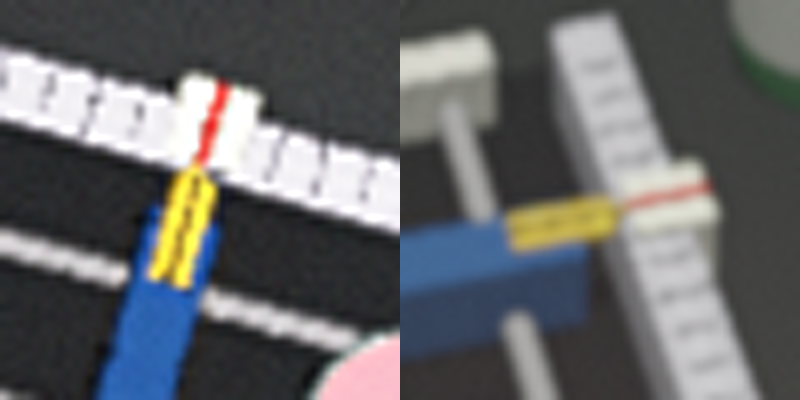

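In the final view the top half shows the red line from (222,88) to (203,165) running straight into the pointer's centre at about (198,172). The side half also shows them in line to within about 1 mm. The hand is clear, so I'm handing in.

```bash
python3 -c "
from workcell import env
print(env.hand_in())"
```

```text
the job is handed in; nothing more can be done
None
```

I rolled the wheel with the shut fingertips until the pointer stood at the red mark. That took three strokes and two small touch-ups. Then I lifted the hand clear and handed the job in at about 21 s; `hand_in` gives no verdict.

**Last checks:**
- **Pointer:** the top camera put it 0.1 mm from the mark, down from about 14 mm at the start. The side view agrees only by eye, to about 1 mm, because my colour code never found the red line there.
- **Mark:** the top camera showed no shift beyond 0.1 mm.
- **Hand:** wrist force was within noise of zero after lifting clear.
- **Loose things:** I did not measure them again. The hand stayed over the wheel housing and never went near them.

**What disagreed:**
- **Tip position:** the fingertips met the wheel with the measured TCP at z = 0.040 m. From the stated 11 mm tip reach I expected 0.0765 m. The camera also showed the tip higher than stated, so I went down by force and image. I did not find the cause.
- **Pressing force:** the first press reached about 20 N vertically, above the advised 5 to 10 N. Later readings stayed at or below about 12 N.

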